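Gauge the settled potting mix in a bare clay pot

TASK

Find out how far the potting mix has settled in the clay pot that has no grass: lift the depth gauge off its stand, set its bridge gently and flat across the rim over the middle of that pot, slide the rod down until its tip touches the mix, and lock it there by pressing the lever down flat. Then put the locked gauge back on its stand with its bridge lying in both saddles and the rod still at that setting. Do not ram the gauge down or drop it, and leave the pots and everything else on the bench standing where they are.

Things in the scene. Friction and masses are not known exactly. Their poses are not given: they have to be found in the camera images.
- gauge: Bridge depth gauge, loose, 0.44 kg in all: an aluminium bridge bar 200 long (its x axis), 26 wide, 16 high, with a sleeve block 24 x 26 in its middle that reaches 46 mm above the bridge's underside; a vertical steel rod 10 mm thick slides through the sleeve and carries a black T-grip on top. Origin: middle of the bridge's flat underside; z up. It starts lying on the stand. The cam lever points to the bridge's +x end.
- grip (a point): Centre of the black T-grip on top of the rod: a bar 40 mm along the gauge's x, 14 mm wide along its y, 18 mm high. With the rod fully up it is 165 mm above the bridge's underside and sinks as the rod goes down. The whole gauge may be lifted by it: if the lever is open, the rod first slides up to its stop and then lifts the bridge.
- tip (a point): Flat lower end of the rod, 163 mm below the centre of the T-grip; with the rod fully up it is hidden 2 mm above the bridge's underside.
- rod (a joint): How far the rod has been slid down, 0 (fully up, at its stop) to 0.085 m. With the lever open a friction of about 1.7 N (more than the rod's weight of 1.1 N, less than the bridge's 3.2 N) keeps it where it is left; with the lever down it is clamped and does not slip under 30 N.
- clamp (a joint): Cam lever of the rod lock: 0 = open, lever stands up 40 degrees; 0.70 = locked, lever lies flat, parallel to the bridge. It takes some 2 N (start) to 4 N (end) straight down on its pad, ends on a firm stop, and stays where it is left. Hinge: along the gauge's y, 19 mm in +x from the rod's axis, 34 mm above the bridge's underside.
- lever_pad (a point): Middle of the top face of the lever's thumb pad (20 x 22 mm), 47 mm from the hinge. When locked it lies 66 mm in +x from the rod's axis and 38 mm above the bridge's underside.
- pot: The bare clay pot, loose, about 1.8 kg, round: 164 mm across the rim (mouth 143 mm inside), 125 mm high, part-filled with dark potting mix and without plants. Origin: centre of its underside; the rim is 125 mm above.
- soil_top (a point): Middle of the surface of the potting mix in the bare pot, level and firm; it lies 35 to 70 mm below the rim.
- stand: Grey sheet-steel stand of the gauge, fixed to the bench: base plate 190 (its x) x 90 mm with two upright cheeks 6 mm thick, 80 mm to either side of its origin along x. The gauge's bridge lies along the stand's x in a flat saddle on top of each cheek, 125 mm above the bench, 44 mm wide (y) between lips 8 mm high. Origin: centre of its underside.
- grass_pot: Bystander: clay pot of the same size, filled, with grass growing in it up to 190 mm above the bench. Origin: centre of its underside.
- wash_bottle: Bystander: white wash bottle, 72 mm thick, 166 mm high with its orange cap, thin bent spout up to 220 mm. Origin: centre of its underside.
- beaker: Bystander: empty glass beaker, 74 mm across, 92 mm high. Origin: centre of its underside.
- small_pots: Bystander: stack of black plastic pots, 94 mm across, 111 mm high. Origin: centre of its underside.
- tube_rack: Bystander: blue rack 75 x 200 mm with capped tubes, 103 mm high. Origin: centre of its underside.
- seed_bags: Bystander: stack of brown paper bags, 90 x 120 mm, 25 mm high. Origin: centre of its underside.
- trowel: Bystander: hand trowel lying flat, 245 mm long, 26 mm high. Origin: end of its wooden handle nearest the blade, on the bench.
Not all that is in view belongs to the job. What is meant by the gauge is not pink, and is the larger of those in its own colour.

How it is judged (in metres and radians):
On the way, in this order (a step that is already met when the one before it is completed fails the run):
1. the gauge's bridge lies flat across the rim of the bare pot and the rod's tip rests on the potting mix (horizontal distance between gauge and pot below 0.025 m and z of gauge in the frame of pot between 0.121 and 0.129 m and angle between gauge's own z axis and vertical below 0.06 rad and z of tip in the frame of soil_top between -0.004 and 0.002 m), for 0.2 s.
2. the lever is pressed down flat while the tip still rests on the mix and the bridge on the rim (all of step 1 and value of joint clamp above 0.62 rad), for 0.2 s.
At the end, for the whole second after the job is handed in: Gauge at rest on its stand, level in both saddles (middle within 15 mm along, 12 mm across, 4 mm in height, 0.15 rad, either way round), lever locked (above 0.62), rod still set to the depth of the mix within 3.5 mm; bare pot upright, within 30 mm of its start (x of gauge in the frame of stand between -0.015 and 0.015 m and y of gauge in the frame of stand between -0.012 and 0.012 m and z of gauge in the frame of stand between 0.121 and 0.129 m and angle between the x axis of gauge and the x axis of stand, either way round below 0.15 rad and angle between each of gauge, pot's own z axis and vertical below 0.05 rad and value of joint clamp above 0.62 rad and z of tip in the frame of soil_top between -0.0035 and 0.0035 m and linear speed of gauge below 0.01 m/s and distance of pot from where it was at the start of the episode below 0.03 m); the robot touches nothing.
It fails at once if a bystander (grass pot, wash bottle, beaker, small pots, tube rack, seed bags, trowel) is pushed away (40 mm) or knocked over (distance of any of grass_pot, wash_bottle, beaker, small_pots, tube_rack, seed_bags, trowel from where it was at the start of the episode above 0.04 m or angle between any of grass_pot, wash_bottle, beaker, small_pots, tube_rack, seed_bags, trowel's own z axis and vertical above 0.5 rad).
It fails at once if the bare pot is pushed away (50 mm) or tipped (distance of pot from where it was at the start of the episode above 0.05 m or angle between pot's own z axis and vertical above 0.25 rad).
It fails at once if the gauge is rammed down on the pot (over 60 N) (contact force between gauge and pot above 60 N).
It fails at once if the gauge is dropped below the rims towards the bench (height (world z) of gauge below 0.1 m).
It also fails if it takes over 67 s, if anything falls off the work surface, if the arm or the gripper's body presses on something with over 40 N, if the wrist force passes 120 N, or if a joint passes its speed limit or range.

ROBOT

A 6-joint arm with a two-finger parallel gripper is mounted at the origin on the work surface. World frame = base frame: x ahead of the robot, y to its left, z up, the work surface at z = 0. Lengths are in m, angles in degrees, forces in N, time in s.
With the tool pointing down it reaches from about 0.4 to 0.825 m from the base axis. Payload 7 kg.
Tool frame: the origin (TCP) lies midway between the tips of the shut fingers; the grasp point (between the pads) lies 19 mm behind it; z points along the fingers, y is the direction in which the jaws open and shut (so a half turn about z gives the same grasp; the last joint's range is limited). The gripper opens to 88 mm and grips with 3 to 60 N. Pads are 19 mm wide; open, the fingers measure 130 mm over their backs; the gripper's body (78 mm by 193 mm) begins 47 mm behind the grasp point.
Start: joints at [-53.91, 20.546, 0.682, 0, -70.136, -16.507], TCP at [0.226, -0.636, 0.227] pointing down, gripper open.
Joint ranges: [-176.03, 176.03], [-82.01, 121.73], [-58.28, 71.71], [-173.87, 95.51], [-174.79, -0.11], [-173.66, 173.66]. Speed limits (degrees/s): [136.94, 136.94, 172.46, 180, 180, 180].

INTERFACE

Orientations are given as a 3x3 rotation matrix whose columns are the frame's x, y, z axes.
In Python, from rig import robot gives the robot as it stands. Calls block until the motion is done:
- robot.goto(position, orientation): joint-space move of the TCP to a pose.
- robot.servo_line(position, ori=None, speed=0.15): straight line of the TCP; ori=None keeps the orientation; speed is the mean speed in m/s.
- robot.movej(angles): joint-space move.
- robot.move_gripper(opening): opening from 0.0 (shut) to 1.0 (fully open); the grip force is fixed at half the most; returns when the fingers have stopped.
- robot.dwell(seconds).
- robot.ik(position, orientation): joint angles nearest the present ones, or None.
- robot.grab_frame(name): name is "scene" or "side" or "wrist"; returns (picture, depth): 384x512x3 uint8, red, green, blue; 384x512 float32, m along the optical axis (not along the pixel's ray), 0 where there is no reading.
- robot.camera_info(name): a dict with "vfov" (degrees; the focal length in pixels is half the picture's height over the tangent of half this angle, whatever the lens; pixels are square), "cx", "cy" (the principal point, pixels), "k1" (the pictures are not rectified: a ray, as slopes to the right and down, at radius r is drawn at 1 + k1 r^2 times it, then the intrinsics apply), "view" (4x4, takes a point from world to camera coordinates); the wrist camera has in their place "T_tool_cam" (4x4, takes a point from camera to tool coordinates, whose origin is the TCP and whose axes are the flange's). Camera axes: x right, y down, z forward; pixel columns grow to the right and rows downward; lengths in m; the calibration is good to about 2 mm. A picture is of the moment at which its call begins: read the wrist's pose just before it. camera_info takes no time and is no camera call.
A pose or a line that the arm cannot do raises robot.Unreachable and nothing moves.
- robot.job_done(): hands the job in, once; it reports no verdict.
Readings, each from a call of its own:
- robot.read_t(): time.
- robot.read_qpos(): joint angles.
- robot.read_qvel(): joint speeds.
- robot.read_effort(): joint torques, N m.
- robot.read_position(): TCP position.
- robot.read_tcp_rot(): TCP orientation.
- robot.read_force(): force on the tool from outside, world axes, zero at the start.
- robot.read_ft_torque(): the same for the moment, N m.
- robot.read_grip_width(): opening from 0.0 (shut) to 1.0 (fully open).
Only numpy, scipy, OpenCV 4.12 (cv2) and the standard library are available. Lean on these libraries where they do the work, as an engineer would, in place of code of your own. Each camera call takes 0.05 s, during which the arm holds its last target. There are 200 camera calls.

## Working session

There is one attempt and no reset: what is moved stays moved. The work goes in short steps, each a Python script; the robot and the scene stay as the last script left them, time stands still between calls to the robot, and variables do not carry over. Pictures are saved under pics/ and viewed, about 8 in all and at most 12, crops included, and the job is handed in when it is done.

```bash
ls; mkdir -p pics; cat > h.py <<'E'
import numpy as np, cv2
from rig import robot
def snap(n,f=None):
    T=np.eye(4); 
    if n=="wrist": T[:3,:3]=robot.read_tcp_rot(); T[:3,3]=robot.read_position()
    im,d=robot.grab_frame(n); ci=robot.camera_info(n)
    W=T@np.array(ci["T_tool_cam"]) if n=="wrist" else np.linalg.inv(np.array(ci["view"]))
    if f: cv2.imwrite("pics/"+f,im[:,:,::-1]); np.savez("pics/"+f+".npz",im=im,d=d,W=W,vfov=ci["vfov"],cx=ci["cx"],cy=ci["cy"],k1=ci["k1"])
    return dict(im=im,d=d,W=W,vfov=ci["vfov"],cx=ci["cx"],cy=ci["cy"],k1=ci["k1"])
def rays(s,uv):
    uv=np.atleast_2d(np.array(uv,float)); f=s["im"].shape[0]/2/np.tan(np.radians(float(s["vfov"]))/2)
    p=(uv-[float(s["cx"]),float(s["cy"])])/f; q=p.copy()
    for _ in range(20): q=p/(1+float(s["k1"])*(q**2).sum(1,keepdims=True))
    return np.c_[q,np.ones(len(q))]
def onz(s,uv,z):
    W=s["W"]; r=rays(s,uv)@W[:3,:3].T; o=W[:3,3]
    return o+r*((z-o[2])/r[:,2])[:,None]
def pts(s,uv=None):
    if uv is None: v,u=np.mgrid[:s["im"].shape[0],:s["im"].shape[1]]; uv=np.c_[u.ravel(),v.ravel()]
    uv=np.atleast_2d(uv); d=s["d"][uv[:,1].astype(int),uv[:,0].astype(int)]
    return (rays(s,uv)*d[:,None])@s["W"][:3,:3].T+s["W"][:3,3]
def proj(s,P):
    P=np.atleast_2d(P); V=np.linalg.inv(s["W"]); c=P@V[:3,:3].T+V[:3,3]; q=c[:,:2]/c[:,2:]
    q=q*(1+float(s["k1"])*(q**2).sum(1,keepdims=True)); f=s["im"].shape[0]/2/np.tan(np.radians(float(s["vfov"]))/2)
    return q*f+[float(s["cx"]),float(s["cy"])]
def load(f): return dict(np.load("pics/"+f+".npz"))
E
python3 - <<'E'
from h import *
a=snap("scene","scene.png");b=snap("side","side.png")
for s in(a,b): print(s["W"].round(3),s["vfov"],s["k1"],(s["d"]>0).mean())
cv2.imwrite("pics/both.png",cv2.resize(np.hstack([a["im"],b["im"]])[:,:,::-1],None,fx=1,fy=1))
E
```

```text
pics
[[ 0.778  0.481 -0.404  0.97 ]
 [ 0.628 -0.576  0.523 -0.563]
 [ 0.019 -0.661 -0.75   0.973]
 [ 0.     0.     0.     1.   ]] 55.28369257153205 0.002825653316634975 0.996063232421875
[[-0.809 -0.358  0.466 -0.131]
 [-0.588  0.5   -0.636  0.948]
 [-0.006 -0.788 -0.615  1.104]
 [ 0.     0.     0.     1.   ]] 48.004037615108764 -0.05292650708024787 0.9931233723958334
```

View pics/scene.png

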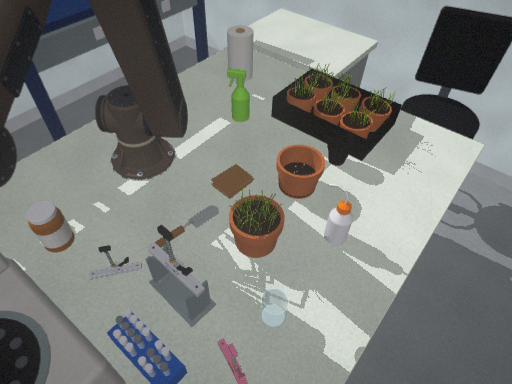

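View pics/side.png

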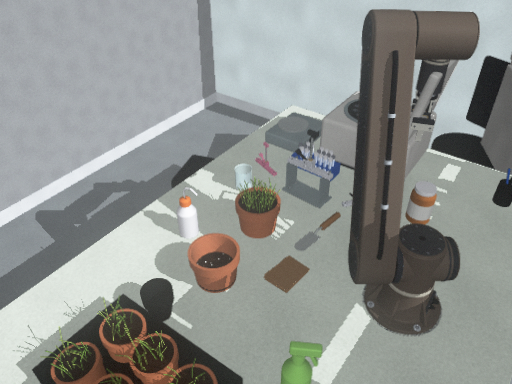

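The scene picture shows three gauge-like things: grey on the stand (180,265), a smaller grey one lying on the bench (117,265), and a pink one (232,362). I choose the one on the stand. The bare pot is at (300,172) and the grassy one at (257,225).

```bash
python3 - <<'E'
from h import *
a=load("scene.png");b=load("side.png")
for n,s in(("scene",a),("side",b)):
    P=pts(s);ok=s["d"].ravel()>0
    hsv=cv2.cvtColor(s["im"],cv2.COLOR_RGB2HSV).reshape(-1,3)
    red=(hsv[:,1]>100)&((hsv[:,0]<14)|(hsv[:,0]>172))
    c=np.array(onz(s,[[300,172]] if n=="scene" else [[214,262]],0.09))[0]
    near=np.hypot(*(P[:,:2]-c[:2]).T)<.13
    r=ok&red&near&(P[:,2]>.119)&(P[:,2]<.135)
    Q=P[r]; A=np.c_[2*Q[:,:2],np.ones(len(Q))]; x=np.linalg.lstsq(A,(Q[:,:2]**2).sum(1),rcond=None)[0]
    print(n,"pot c",x[:2],"r",np.sqrt(x[2]+x[:2]@x[:2]),len(Q),np.percentile(P[ok&red&near][:,2],[50,95,99]))
    so=ok&(np.hypot(*(P[:,:2]-x[:2]).T)<.045)
    print("soil z",np.percentile(P[so][:,2],[5,25,50,75]))
    # gauge
    if n=="scene":
        m=np.zeros(s["d"].shape,bool);m[225:325,140:220]=1
        g=ok&m.ravel()
        for lo,hi in((.10,.122),(.122,.15),(.15,.2),(.2,.26),(.26,.34)):
            k=g&(P[:,2]>lo)&(P[:,2]<hi);Q=P[k]
            if len(Q)>4:print(lo,hi,len(Q),Q.mean(0).round(3),Q.min(0).round(3),Q.max(0).round(3))
    for nm,uv in dict(grass=(257,225),bottle=(340,225),beaker=(274,308),rack=(147,350),bags=(232,180),small=(117,265),smallp=(338,150),pink=(232,362),tray=(335,110)).items():
        if n=="scene": print(nm,pts(s,[uv]).round(3))
im=cv2.resize(a["im"][215:330,135:230],None,fx=6,fy=5,interpolation=cv2.INTER_CUBIC);cv2.imwrite("pics/c1.png",im[:,:,::-1])
E
```

```text
scene pot c [0.54115294 0.25755513] r 0.07634037044234528 385 [0.09442151 0.12473405 0.12617738]
soil z [0.05133406 0.05290241 0.05445538 0.05566342]
0.1 0.122 135 [ 0.531 -0.322  0.11 ] [ 0.442 -0.448  0.101] [ 0.613 -0.265  0.122]
0.122 0.15 722 [ 0.531 -0.304  0.137] [ 0.421 -0.342  0.122] [ 0.622 -0.264  0.15 ]
0.15 0.2 284 [ 0.543 -0.303  0.173] [ 0.504 -0.315  0.151] [ 0.589 -0.286  0.199]
0.2 0.26 60 [ 0.524 -0.301  0.23 ] [ 0.517 -0.305  0.2  ] [ 0.526 -0.294  0.259]
0.26 0.34 149 [ 0.524 -0.302  0.292] [ 0.501 -0.308  0.26 ] [ 0.541 -0.292  0.3  ]
grass [[ 0.591 -0.042  0.112]]
bottle [[0.777 0.121 0.103]]
beaker [[ 0.758 -0.171  0.004]]
rack [[ 0.614 -0.477  0.102]]
bags [[0.359 0.112 0.024]]
small [[ 0.33  -0.366  0.029]]
smallp [[0.598 0.425 0.089]]
pink [[ 0.769 -0.361  0.041]]
tray [[0.471 0.615 0.101]]
side pot c [0.53581823 0.2643564 ] r 0.07582037555310903 397 [0.0948006  0.1253278  0.12760574]
soil z [0.05101444 0.05288524 0.05443015 0.05596956]
```

View pics/c1.png

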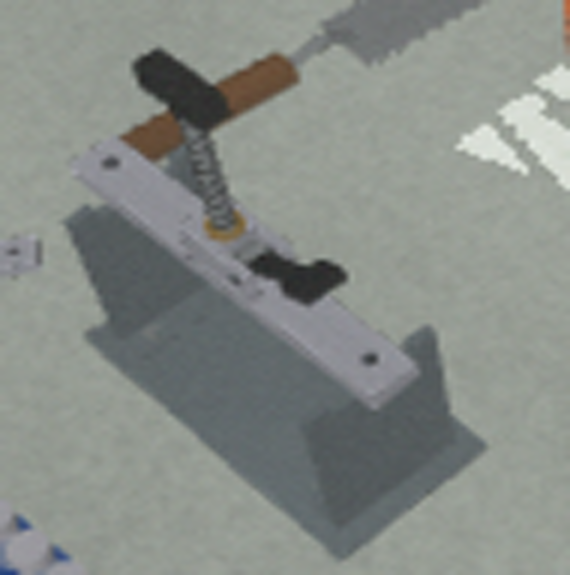

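The crop confirms the large grey gauge on the stand. Its lever points to the far cheek, world +x, and the black T-grip is at about scene pixel (167,232). Next come reach checks and wrist views.

```bash
cat >> h.py <<'E'
def R(yaw):
    c,s=np.cos(yaw),np.sin(yaw); return np.array([[c,s,0],[s,-c,0],[0,0,-1.]])
E
python3 - <<'E'
from h import *
print(np.array(robot.camera_info("wrist")["T_tool_cam"]).round(3),robot.read_tcp_rot().round(2), robot.read_force())
for yaw in (0,np.pi):
  for p in ([.524,-.302,.27],[.524,-.302,.40],[.538,.261,.40],[.538,.261,.19],[.604,.261,.16],[.604,.261,.3],[.49,-.30,.45],[.55,-.30,.45]):
    q=robot.ik(p,R(yaw)); print(yaw,p,None if q is None else np.round(q))
E
```

```text
[[-0.001 -0.955 -0.297  0.08 ]
 [ 1.    -0.001  0.    -0.001]
 [-0.001 -0.297  0.955 -0.158]
 [ 0.     0.     0.     1.   ]] [[-0.94 -0.34 -0.  ]
 [-0.34  0.94  0.  ]
 [ 0.    0.   -1.  ]] [-0.45768761  0.03549197 -0.16462472]
0 [0.524, -0.302, 0.27] [-11.  13.  -5.   0. -73. 101.]
0 [0.524, -0.302, 0.4] [-11.  11.   9.   0. -88. 101.]
0 [0.538, 0.261, 0.4] [ 45.  10.   8.   0. -88.  45.]
0 [0.538, 0.261, 0.19] [ 45.  15. -12.   0. -63.  45.]
0 [0.604, 0.261, 0.16] [ 40.  22.  -7.   0. -62.  50.]
0 [0.604, 0.261, 0.3] [ 40.  17.   5.   0. -78.  50.]
0 [0.49, -0.3, 0.45] [-12.   8.  12.   0. -94. 102.]
0 [0.55, -0.3, 0.45] [-11.  13.  18.   0. -95. 101.]
3.141592653589793 [0.524, -0.302, 0.27] [-11.  13.  -5.   0. -73. -79.]
3.141592653589793 [0.524, -0.302, 0.4] [-11.  11.   9.   0. -88. -79.]
3.141592653589793 [0.538, 0.261, 0.4] [  45.   10.    8.    0.  -88. -135.]
3.141592653589793 [0.538, 0.261, 0.19] [  45.   15.  -12.    0.  -63. -135.]
3.141592653589793 [0.604, 0.261, 0.16] [  40.   22.   -7.    0.  -62. -130.]
3.141592653589793 [0.604, 0.261, 0.3] [  40.   17.    5.    0.  -78. -130.]
3.141592653589793 [0.49, -0.3, 0.45] [-12.   8.  12.   0. -94. -78.]
3.141592653589793 [0.55, -0.3, 0.45] [-11.  13.  18.   0. -95. -79.]
```

```bash
python3 - <<'E'
from h import *
p=robot.read_position(); robot.servo_line([p[0],p[1],.42],speed=.3); print(robot.read_t())
robot.goto([.50,-.32,.45],R(0)); print(robot.read_t()); a=snap("wrist","w1.png")
robot.servo_line([.56,-.28,.45],speed=.2); b=snap("wrist","w2.png"); print(robot.read_t())
robot.goto([.54,.26,.42],R(0)); print(robot.read_t()); c=snap("wrist","w3.png")
robot.servo_line([.57,.22,.42],speed=.2); snap("wrist","w4.png"); print(robot.read_t())
cv2.imwrite("pics/w.png",cv2.resize(np.hstack([a["im"],b["im"],])[:,:,::-1],(800,300)))
E
```

```text
0.8917
2.7083
3.3167
5.2667
5.7667
```

View pics/w.png

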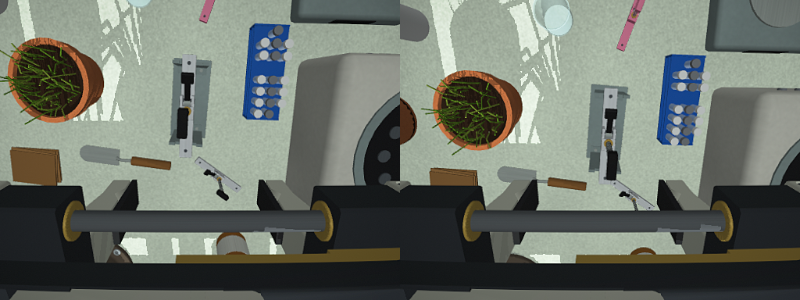

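View pics/w3.png

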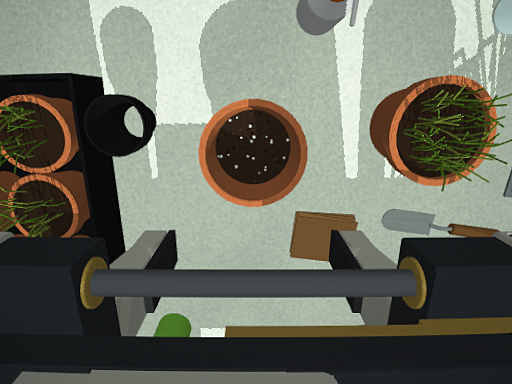

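w shows the gauge's T-grip at about raw (233,157) in w1 and (272,211) in w2, with the lever up. In w3 the bare pot's rim is centred near (253,152) with a radius of about 54 px.

```bash
python3 - <<'E'
from h import *
def tri(s):
    A=np.zeros((3,3));b=np.zeros(3)
    for x,uv in s:
        r=(rays(x,[uv])@x["W"][:3,:3].T)[0];r/=np.linalg.norm(r);M=np.eye(3)-np.outer(r,r);A+=M;b+=M@x["W"][:3,3]
    return np.linalg.solve(A,b)
# rim
S=[]
for f,g in(("w3.png",(253,152)),("w4.png",None)):
    s=load(f)
    if g is None: g=proj(s,[.54,.26,.125])[0]
    hsv=cv2.cvtColor(s["im"],cv2.COLOR_RGB2HSV)
    m=((hsv[...,1]>90)&(hsv[...,0]<16)).astype(np.uint8); v,u=np.mgrid[:384,:512]; m[np.hypot(u-g[0],v-g[1])>75]=0
    P=pts(s).reshape(384,512,3); rim=(m>0)&(abs(P[...,2]-.125)<.007)
    Q=P[rim]; e=onz(s,cv2.convexHull(np.argwhere(rim)[:,::-1].astype(np.int32))[:,0],.125)
    A=np.c_[2*e[:,:2],np.ones(len(e))];x=np.linalg.lstsq(A,(e[:,:2]**2).sum(1),rcond=None)[0]
    c=np.r_[x[:2],.125]; uv=proj(s,c)[0]; S.append((s,uv))
    so=np.hypot(P[...,0]-c[0],P[...,1]-c[1])<.035
    print(f,"rim c",c,"r",np.sqrt(x[2]+x[:2]@x[:2]),"rimz",np.median(Q[:,2]),"soil z",np.percentile(P[so][:,2],[10,50,90]))
print("tri rim",tri(S))
# gauge
G=[];E1=[];E2=[]
for f in("w1.png","w2.png"):
    s=load(f);P=pts(s).reshape(384,512,3);near=(abs(P[...,0]-.525)<.13)&(abs(P[...,1]+.3)<.06)
    gm=(near&(P[...,2]>.255)).astype(np.uint8)
    k=gm>0; top=k&(P[...,2]>.285)
    b=near&(P[...,2]>.132)&(P[...,2]<.147); br=s["im"].mean(2)>110; b&=br
    Q=P[b];rc=cv2.minAreaRect((Q[:,:2]*1000).astype(np.float32))
    rg=cv2.minAreaRect((P[top][:,:2]*1000).astype(np.float32))
    print(f,"grip",P[top].mean(0).round(4),P[top][:,2].max(),rg,"bridge",rc,"z",np.median(Q[:,2]))
    uv=np.argwhere(top)[:,::-1]; q=cv2.minAreaRect(uv.astype(np.float32)); G.append((s,q[0]))
    n=near&(P[...,2]>.16)&(P[...,2]<.21)&(P[...,0]>.55); print("lever",P[n].mean(0) if n.any() else None)
    st=near&(P[...,2]>.115)&(P[...,2]<.135)&~b; 
print("tri grip top",tri(G))
E
```

```text
w3.png rim c [0.54053657 0.25969025 0.125     ] r 0.08113895801316454 rimz 0.12440604512119716 soil z [0.50040736 0.52189715 0.52981258]
w4.png rim c [0.54089458 0.25937256 0.125     ] r 0.0812147609685594 rimz 0.12436262081531474 soil z [0.05410049 0.05736322 0.48162619]
tri rim [0.53982525 0.25972874 0.12079191]
w1.png grip [ 0.5271 -0.3002  0.5387] 0.6076853294483192 ((531.6775512695312, -301.28326416015625), (70.16690063476562, 106.16092681884766), 26.735681533813477) bridge ((522.6132202148438, -295.4976501464844), (66.40280151367188, 198.64620971679688), 82.35932922363281) z 0.14085102061849414
lever [ 0.57267941 -0.3021303   0.18465361]
w2.png grip [ 0.5876 -0.302   0.5391] 0.60732564805866 ((574.5631713867188, -287.9632263183594), (101.65455627441406, 117.44237518310547), 59.35431671142578) bridge ((521.9102172851562, -299.39593505859375), (67.40019226074219, 200.3134002685547), 85.4961929321289) z 0.1406950334469401
lever [ 0.574194   -0.30199218  0.18483691]
tri grip top [ -6.41749619  -0.46080592 -22.39496886]
```

```bash
python3 - <<'E'
from h import *
def ax(Q):
    c=Q[:,:2].mean(0);w,v=np.linalg.eigh(np.cov((Q[:,:2]-c).T));a=v[:,1]*np.sign(v[0,1]);return np.degrees(np.arctan2(a[1],a[0])),a
for f in("w1.png","w2.png"):
    s=load(f);P=pts(s).reshape(384,512,3);ok=(s["d"]>.2)&(abs(P[...,0]-.525)<.13)&(abs(P[...,1]+.3)<.06)
    dark=s["im"].mean(2)<60
    t=ok&(P[...,2]>.29)&(P[...,2]<.32);Q=P[t];y,a=ax(Q);n=np.array([-a[1],a[0]])
    L=Q[:,:2]@a;M=Q[:,:2]@n
    print(f,"grip c",(a*(L.max()+L.min())/2+n*(M.max()+M.min())/2).round(4),"size",np.ptp(L),np.ptp(M),"yaw",y,"z",np.median(Q[:,2]),t.sum())
    b=ok&(P[...,2]>.134)&(P[...,2]<.147)&(s["im"].mean(2)>110);n_,lab,st,_=cv2.connectedComponentsWithStats(b.astype(np.uint8))
    Q=P[b];y,a=ax(Q);n=np.array([-a[1],a[0]]);M=Q[:,:2]@n;k=abs(M-np.median(M))<.016;Q=Q[k];y,a=ax(Q);n=np.array([-a[1],a[0]]);L=Q[:,:2]@a;M=Q[:,:2]@n
    print(" bridge",(a*(L.max()+L.min())/2+n*(M.max()+M.min())/2).round(4),np.ptp(L),np.ptp(M),"yaw",y)
    hsv=cv2.cvtColor(s["im"],cv2.COLOR_RGB2HSV)
    p=ok&(P[...,2]<.1)&(P[...,2]>.0015)&(P[...,2]<.02)&(abs(P[...,1]+.3)<.055)
    # stand base plate corners: bluish-grey plate on bench
    st=ok&(P[...,2]>.1)&(P[...,2]<.136)&~b; Q=P[st]
    for sg in(-1,1):
        q=Q[(sg*(Q[:,0]-.524)>.07)]; print(" cheek",sg,len(q),q.mean(0).round(4) if len(q) else 0,q[:,1].min() if len(q) else 0,q[:,1].max() if len(q) else 0)
E
```

```text
w1.png grip c [ 0.5217 -0.2996] size 0.04009677440037929 0.014027481049769364 yaw -3.0745804453186754 z 0.29774957461246065 534
 bridge [ 0.5217 -0.3001] 0.19957678744677232 0.025927750159343566 yaw -2.6265943893402746
 cheek -1 212 [ 0.4496 -0.295   0.1217] -0.32901817542510825 -0.2602166814977022
 cheek 1 149 [ 0.6061 -0.3096  0.1272] -0.3414245267015604 -0.27196826886370473
w2.png grip c [ 0.522  -0.2996] size 0.03995994616816401 0.01420096686475486 yaw -2.8222309120036453 z 0.2976341454673209 467
 bridge [ 0.522  -0.2977] 0.20032592167244262 0.027915262817978265 yaw -4.778864159295507
 cheek -1 181 [ 0.4503 -0.2866  0.1215] -0.32970554477503955 -0.2598688663171617
 cheek 1 159 [ 0.6085 -0.3082  0.1267] -0.3419784781068548 -0.2724810976956185
```

```bash
python3 - <<'E'
from h import *
for f in("w1.png","w2.png"):
    s=load(f);P=pts(s).reshape(384,512,3);y=np.radians(-3.5);a=np.array([np.cos(y),np.sin(y)]);n=np.array([-a[1],a[0]])
    D=P[...,:2]-[.5218,-.2997];L=D@a;M=D@n;ok=(s["d"]>.2)&(abs(L)<.12)
    for sg in(-1,1):
      for t in(-1,1):
        k=ok&(P[...,2]>.124)&(P[...,2]<.138)&(t*M>.016)&(t*M<.04)&(sg*L>.06)
        if k.any(): print(f,sg,t,k.sum(),"L",L[k].min().round(4),L[k].max().round(4),"M",M[k].min().round(4),M[k].max().round(4),"z",P[k][:,2].max())
yw=np.radians(-3.0)
robot.goto([.5218,-.2996,.36],R(yw)); robot.servo_line([.5218,-.2996,.271],speed=.1)
print("f0",robot.read_force())
robot.move_gripper(0.0); print("w",robot.read_grip_width()*88,robot.read_force(),robot.read_position())
robot.servo_line([.5218,-.2996,.30],speed=.06); robot.dwell(.3); print(robot.read_force(),robot.read_t())
robot.servo_line([.5218,-.2996,.40],speed=.15); robot.dwell(.3); print(robot.read_force(),robot.read_t())
snap("scene","s2.png"); 
im=cv2.imread("pics/s2.png")[150:330,100:300];cv2.imwrite("pics/c2.png",cv2.resize(im,None,fx=3,fy=3))
E
```

```text
w1.png -1 -1 48 L -0.077 -0.0714 M -0.0336 -0.0171 z 0.13435456849939087
w1.png -1 1 54 L -0.0769 -0.0701 M 0.0171 0.0352 z 0.13487400423387347
w1.png 1 -1 59 L 0.0816 0.0874 M -0.0368 -0.0161 z 0.13480195616091195
w1.png 1 1 50 L 0.0827 0.0891 M 0.0169 0.0314 z 0.13460059475461683
w2.png -1 -1 33 L -0.0775 -0.0706 M -0.034 -0.0249 z 0.13400543877409787
w2.png -1 1 53 L -0.077 -0.07 M 0.0167 0.0356 z 0.13407231888263438
w2.png 1 -1 54 L 0.0827 0.0888 M -0.0363 -0.0168 z 0.13452479495317404
w2.png 1 1 46 L 0.0836 0.0897 M 0.017 0.0327 z 0.13510656971279256
f0 [ 0.09759736 -0.86192319 -0.42398478]
w 13.860991406976874 [ 0.59500208 -0.32892138 -0.69900069] [ 0.52181257 -0.29965547  0.27100401]
[-0.25770449  0.19153622 -4.26913997] 10.7917
[ 0.84601063  0.664041   -5.55489899] 11.9083
```

View pics/c2.png

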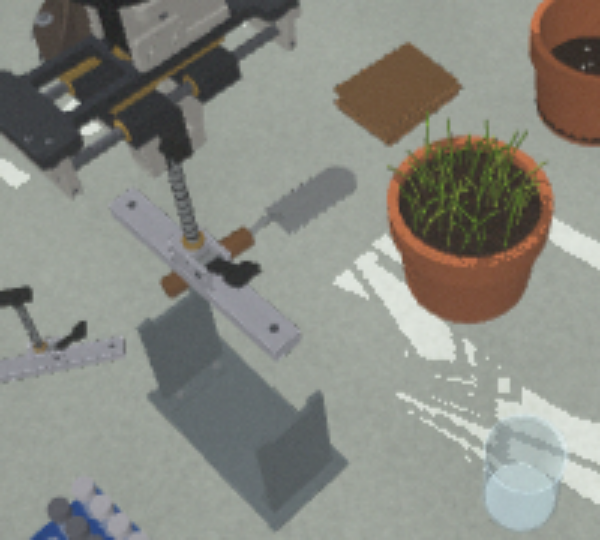

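The gauge is held level above the stand. Stand centre, from the saddle lips: (.5277,-.3008), yaw about -4.5°. Next, the pot.

```bash
cat > low.py <<'E'
from h import *
yw=np.radians(-3.0)
robot.goto([.5405,.2596,.40],R(yw)); robot.servo_line([.5405,.2596,.282],speed=.12); robot.dwell(.3)
f0=robot.read_force(); print("free",f0,robot.read_t()); log=[]
for z in np.arange(.279,.262,-.0015):
    robot.servo_line([.5405,.2596,z],speed=.02); log.append((round(z,4),round(float(robot.read_force()[2]),2)))
print(log)
robot.servo_line([.5405,.2596,.215],speed=.04); robot.dwell(.1)
f1=np.mean([robot.read_force()[2]for _ in range(5)]); print("slide",f1,robot.read_t()); log=[];z=.215
while z>.185:
    z-=.001; robot.servo_line([.5405,.2596,z],speed=.015); f=robot.read_force()[2]; log.append((round(z,4),round(float(f),2)))
    if f>f1+4.5: break
    if f>f1+2.0:
        robot.dwell(.1)
        if robot.read_force()[2]>f1+3: break
print(log,robot.read_position(),robot.read_t())
robot.dwell(.2);print(robot.read_force())
E
python3 low.py
```

```text
free [-0.21532861  0.44360656 -4.76614794] 15.4083
[(np.float64(0.279), -4.58), (np.float64(0.2775), -4.75), (np.float64(0.276), -4.75), (np.float64(0.2745), -4.92), (np.float64(0.273), -4.46), (np.float64(0.2715), -1.68), (np.float64(0.27), 0.32), (np.float64(0.2685), -0.34), (np.float64(0.267), -1.62), (np.float64(0.2655), -1.65), (np.float64(0.264), -1.22), (np.float64(0.2625), -1.48)]
slide -3.374840038543668 19.8917
[(0.214, -0.77), (0.213, -0.06)] [0.54051711 0.25960413 0.21304463] 20.5917
[ 1.43668339 -0.94870689 -0.12082723]
```

Bridge contact came at z≈.271, as expected. The stop at .213 was only sliding friction, because the baseline was read at a standstill. I continue with an absolute threshold.

```bash
python3 - <<'E'
from h import *
log=[];z=.213;x=robot.read_position()
while z>.187:
    z-=.001 if z<.206 else .002
    robot.servo_line([.5405,.2596,z],speed=.015); f=np.mean([robot.read_force()[2] for _ in range(3)]); log.append((round(float(z),4),round(float(f),2)))
    if f>3: break
print(log,robot.read_t()); robot.dwell(.2);print(robot.read_force(),robot.read_position())
E
```

```text
[(0.211, -1.33), (0.209, -1.42), (0.207, -1.29), (0.205, -0.97), (0.204, -1.32), (0.203, 0.04), (0.202, -0.63), (0.201, -0.37), (0.2, -0.0), (0.199, 4.99)] 23.425
[-1.93149497 -1.13955573  4.91435297] [0.54072132 0.2597071  0.19990775]
```

```bash
python3 - <<'E'
from h import *
p=robot.read_position(); yw=np.radians(-3.0)
robot.move_gripper(.6); robot.servo_line([p[0],p[1],.30],speed=.12); 
a=np.array([np.cos(yw),np.sin(yw)])
t=p[:2]+a*.03; robot.servo_line([t[0],t[1],.37],speed=.15); print(robot.read_t(),robot.read_force())
s=snap("wrist","w5.png");c=snap("scene","s3.png")
P=pts(s).reshape(384,512,3);ok=(s["d"]>.1)&(P[...,2]<.25)&(np.hypot(P[...,0]-.54,P[...,1]-.26)<.12)
g=ok&(P[...,2]>.21);print("grip top",np.median(P[g],0) if g.any() else 0,g.sum())
D=P[...,:2]-p[:2];L=D@a;M=D@[-a[1],a[0]]
k=ok&(P[...,2]>.165)&(L>.03)&(abs(M)<.03);print("pad L",L[k].min(),L[k].max(),"M",M[k].min(),M[k].max(),"z",P[k][:,2].max(),k.sum())
b=ok&(P[...,2]>.133)&(P[...,2]<.148)&(abs(M)<.012);print("bridge z",np.percentile(P[b][:,2],[5,50,95]), "L",L[b].min(),L[b].max())
for lo,hi in((-.1,-.06),(.08,.1)):
    q=b&(L>lo)&(L<hi);print(lo,np.median(P[q][:,2]))
im=np.hstack([cv2.resize(s["im"][50:242],(512,384))[:,60:460],cv2.resize(c["im"][110:230,230:370],(400,384))]);cv2.imwrite("pics/c3.png",im[:,:,::-1])
E
```

```text
26.1167 [-0.84837603  0.37084291 -0.77138183]
grip top [0.54395216 0.25984999 0.22656707] 528
pad L 0.030000520864436865 0.06683582722318936 M -0.010796141471682714 0.010692737621489003 z 0.1951952221567903 449
bridge z [0.14011568 0.14140399 0.14270603] L -0.10005908350734052 0.09799874774704076
-0.1 0.1413791240035882
0.08 0.1413331346359135
```

View pics/c3.png

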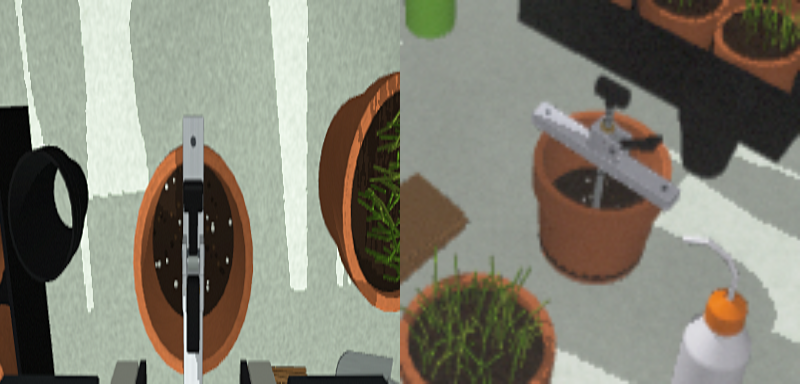

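The bridge lies level on the rim (both ends at .1413), the rod is down on the mix, and the lever pad is centred about 57 mm along. Next I press it.

```bash
python3 - <<'E'
from h import *
p=np.array([.5405,.2597]); yw=np.radians(-3.0);a=np.array([np.cos(yw),np.sin(yw)]);
def at(L,z,v): t=p+a*L; robot.servo_line([t[0],t[1],z],speed=v)
robot.move_gripper(0.0); at(.058,.25,.2); at(.058,.205,.1); robot.dwell(.2); f0=robot.read_force()[2]; log=[]
z=.200
while z>.1575:
    z-=.0015 if z>.168 else .0007
    L=.058+.007*np.clip((.195-z)/.032,0,1); at(L,z,.025); f=robot.read_force()[2]-f0; log.append((round(float(z),4),round(float(f),1)))
    if f>14: break
print(f0,log,robot.read_t()); robot.dwell(.3); print(robot.read_force(),robot.read_position())
at(.065,.24,.1); at(.03,.37,.2); print(robot.read_t())
s=snap("wrist","w6.png")
P=pts(s).reshape(384,512,3);ok=(s["d"]>.1)&(P[...,2]<.25)&(np.hypot(P[...,0]-.54,P[...,1]-.26)<.12)
D=P[...,:2]-p;L=D@a;M=D@[-a[1],a[0]];dark=s["im"].mean(2)<70
g=ok&(P[...,2]>.21);print("grip top",np.median(P[g],0), "M",M[g].min(),M[g].max(),"L",L[g].min(),L[g].max())
k=ok&dark&(P[...,2]>.15)&(L>.045)&(abs(M)<.015);print("pad L",L[k].min(),L[k].max(),"z",np.percentile(P[k][:,2],[5,50,95]))
for lo,hi in((-.1,-.06),(.082,.1)):
    q=ok&(L>lo)&(L<hi)&(abs(M)<.01)&(P[...,2]>.13);print(lo,np.median(P[q][:,2]))
E
```

```text
0.304113060518681 [(0.1985, -0.4), (0.197, -1.1), (0.1955, -0.6), (0.194, 0.6), (0.1925, 2.0), (0.191, 4.7), (0.1895, 2.9), (0.188, 2.3), (0.1865, 2.5), (0.185, 1.8), (0.1835, 0.9), (0.182, 2.3), (0.1805, 1.1), (0.179, 1.2), (0.1775, 1.1), (0.176, 0.2), (0.1745, 0.3), (0.173, 0.7), (0.1715, 0.5), (0.17, 0.5), (0.1685, 0.4), (0.167, 0.2), (0.1663, 0.2), (0.1656, -0.6), (0.1649, 1.0), (0.1642, 1.1), (0.1635, 2.9), (0.1628, 7.1), (0.1621, 10.9), (0.1614, 12.5), (0.1607, 15.8)] 36.6833
[-6.61387353 -0.8574366  15.37328038] [0.60581928 0.25640917 0.16310457]
38.75
grip top [0.54325816 0.25951298 0.22653852] M -0.006953268717223392 0.006954750072861064 L -0.01986051126599929 0.02044730077834105
pad L 0.04510071070979748 0.07498304442666566 z [0.16167016 0.16318638 0.16440757]
-0.1 0.1414423229795169
0.082 0.14141279799471174
```

The lever is locked (pad at z .163 = rim + 38 mm) and the rod is unchanged. Next I take the gauge back to the stand.

```bash
python3 - <<'E'
from h import *
yw=np.radians(-3.0);y2=np.radians(-4.5);g=[.5408,.2597];t=[.5277,-.3008]
robot.move_gripper(.6); robot.servo_line([*g,.27],speed=.2,ori=R(yw)); robot.servo_line([*g,.199],speed=.08)
robot.move_gripper(0.0); print("w",robot.read_grip_width()*88,robot.read_force(),robot.read_position())
robot.servo_line([*g,.215],speed=.04); robot.servo_line([*g,.40],speed=.15); robot.dwell(.2); print(robot.read_force(),robot.read_t())
robot.goto([*t,.40],R(y2)); robot.servo_line([*t,.225],speed=.15); robot.dwell(.2); print("f",robot.read_force(),robot.read_t())
s=snap("scene","s4.png");snap("side","d4.png")
cv2.imwrite("pics/c4.png",cv2.resize(s["im"][200:340,110:250],(560,560))[:,:,::-1])
P=pts(s).reshape(384,512,3);D=P[...,:2]-t;a=np.array([np.cos(y2),np.sin(y2)]);L=D@a;M=D@[-a[1],a[0]]
for lo,hi in((-.1,-.06),(.08,.1)):
    q=(L>lo)&(L<hi)&(abs(M)<.02)&(P[...,2]>.155)&(P[...,2]<.18)&(s["im"].mean(2)>110);print(lo,np.median(P[q],0) if q.any() else 0,L[q].min(),L[q].max())
E
```

```text
w 13.729068899514209 [ 0.33584074 -0.26406171  1.62793218] [0.54082072 0.25964976 0.19904213]
[-0.11794913 -0.26165948 -4.35200674] 44.3583
f [ 1.18361399 -0.09409333 -4.99929563] 47.8917
-0.1 [ 0.45010617 -0.30588096  0.16648253] -0.09913873259980888 -0.06856977956237234
0.08 [ 0.62011074 -0.31051237  0.16673582] 0.08018590351419946 0.09997314452098298
```

View pics/c4.png

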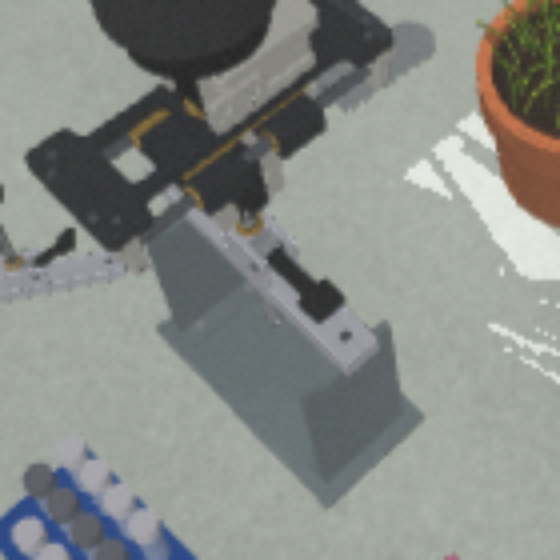

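The gauge hangs level over both saddles, locked and centred. Now I lower it by force.

```bash
python3 - <<'E'
from h import *
y2=np.radians(-4.5);t=[.5277,-.3008]
robot.servo_line([*t,.204],speed=.06); z=.204;log=[]
while z>.195:
    z-=.0008; robot.servo_line([*t,z],speed=.02); f=np.mean([robot.read_force()[2] for _ in range(3)]);log.append((round(z,4),round(float(f),1)))
    if f>-1: break
robot.dwell(.2); print(log,robot.read_force(),robot.read_t())
robot.move_gripper(.6); robot.servo_line([*t,.29],speed=.12); robot.servo_line([t[0]+.02,t[1],.40],speed=.2); print(robot.read_t())
s=snap("wrist","w7.png"); P=pts(s).reshape(384,512,3);D=P[...,:2]-t;a=np.array([np.cos(y2),np.sin(y2)]);L=D@a;M=D@[-a[1],a[0]];ok=(s["d"]>.15)&(abs(L)<.12)&(abs(M)<.06)
g=ok&(P[...,2]>.215)&(P[...,2]<.25);print("grip top",np.median(P[g][:,2]),"L",L[g].min(),L[g].max(),"M",M[g].min(),M[g].max())
b=ok&(abs(M)<.022)&(P[...,2]>.136)&(P[...,2]<.15)&(s["im"].mean(2)>110);print("bridge L",L[b].min(),L[b].max(),"M",M[b].min(),M[b].max())
for lo,hi in((-.1,-.06),(.08,.1)):
    q=b&(L>lo)&(L<hi);print(lo,np.median(P[q][:,2]),"Mmid",np.median(M[q]))
k=ok&(s["im"].mean(2)<70)&(L>.058)&(L<.08)&(abs(M)<.015)&(P[...,2]>.15);print("pad z",np.median(P[k][:,2]))
for sg in(-1,1):
    k=ok&(P[...,2]>.124)&(P[...,2]<.138)&(abs(M)>.018)&(abs(M)<.042)&(sg*L>.06);print("lips L",L[k].min(),L[k].max(),"M",M[k].min(),M[k].max())
im=s["im"][40:232,130:386];cv2.imwrite("pics/c5.png",cv2.resize(im,None,fx=2.5,fy=2.5)[:,:,::-1])
c=snap("side","d5.png");Q=pts(c).reshape(384,512,3);h=cv2.cvtColor(c["im"],cv2.COLOR_RGB2HSV)
r=(h[...,1]>100)&(h[...,0]<14)&(np.hypot(Q[...,0]-.54,Q[...,1]-.26)<.13)&(Q[...,2]>.119)&(Q[...,2]<.135);e=Q[r][:,:2];x=np.linalg.lstsq(np.c_[2*e,np.ones(len(e))],(e**2).sum(1),rcond=None)[0];print("pot side",x[:2],"was .5358 .2644")
E
```

```text
[(0.2032, -4.3), (0.2024, -5.7), (0.2016, -4.4), (0.2008, -4.6), (0.2, -4.7), (0.1992, -4.7), (0.1984, -4.0), (0.1976, 2.7)] [-2.42758823  1.56882508  5.33396038] 50.6917
53.1583
grip top 0.2259596065473956 L -0.019133692095791112 0.020099709604960308 M -0.00637109026444793 0.006269109043833582
bridge L -0.09983810772726463 0.09852973070681113 M -0.012859690703642469 0.013241077312504648
-0.1 0.14066380260840805 Mmid 0.00033582171277604
0.08 0.14088781841506143 Mmid 0.0004162085677025958
pad z 0.16270721880607317
lips L -0.08226346245168817 -0.07631592903628892 M -0.0345089037900015 0.03492896988527192
lips L 0.0772179625418832 0.08297302370550873 M -0.03467254297575757 0.03417836283199233
pot side [0.5361673  0.26467595] was .5358 .2644
```

View pics/c5.png

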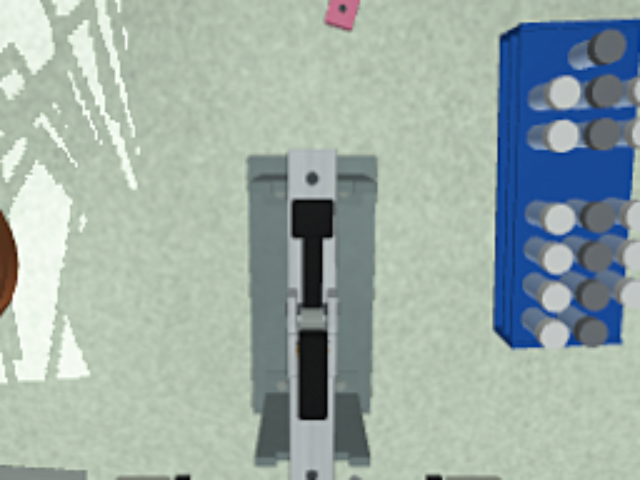

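The gauge sits centred and level in both saddles, lever flat, rod setting unchanged, and the gripper is clear. I hand it in.

```bash
python3 -c "
from h import *
robot.job_done(); print(robot.read_t())"
```

```text
the job is handed in; nothing more can be done
the job is handed in; nothing more can be done
```

I measured the bare pot with the large grey gauge, locked it at that depth and put it back on its stand. I handed the job in after about 53 s on the robot clock; no verdict is reported.

**Measurement:** I set the bridge level across the rim and slid the rod down until the force jumped at the mix. The tip stopped at about z 0.055, roughly 70 mm below the rim. I then pressed the lever onto its stop with about 15 N.

**Last checks:**
- **On the stand:** the bridge is centred within 1 mm and level in both saddles. Its ends read 0.1407 and 0.1409 m.
- **Lever and rod:** the pad is at z 0.163, flat as it should be when locked. The top of the grip is 0.6 mm lower than it was on the pot, and the bridge reads about 0.6 mm lower too, so the rod has not moved.
- **Pot:** it has moved less than 1 mm.
- **Other things on the bench:** I did not measure these again after the job. The pictures showed nothing disturbed.

**What disagreed:**
- My first check for the tip touching stopped too early, at z 0.213. It was only sliding friction, so I carried on with a fixed force threshold.
- The gauge had first lain about 6 mm off the stand's centre. I put it back at the centre I measured from the saddles.
- Depth readings of the mix ranged from 0.0545 to 0.057 m, so I relied on the force contact.

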